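# Press the sole of a lasted shoe in the pedal press

## Task

The blue child's shoe with the wooden last in it has a freshly glued sole: set it down flat inside the tray of the green sole press, without dropping it, toe at the tray's yellow end, and let go of it. Then push the red pedal fully down to its stop with the gripper and hold it there for two seconds, so that the jaw's pad squeezes down on the last, and let the pedal come all the way up again. Leave the shoe in the tray and the glue can and the thread spool where they stand.

Things in the scene. Friction and masses are not known exactly. Their poses are not given: they have to be found in the camera images.
- shoe: blue child's shoe, white sole and toe cap, with a pale wooden last standing up out of it. Sole 164 x 64 mm (rounded ends), 0.25 to 0.5 kg, upper to 60 mm high and 50 mm wide; the last rises from there to 110 mm as a block 78 mm long (x from -59 to +19 mm), 36 mm wide (y). Origin under the middle of the sole; x points to the toe, z up
- shoe_grip (a point): middle of the shoe's wooden last, 88 mm above the sole's underside, 22 mm under the last's top, 20 mm behind the shoe's origin; axes as the shoe's: grip across y (36 mm), from above
- shoe_toe (a point): foremost point of the shoe's sole, 82 mm ahead of the shoe's origin, 8 mm up
- tray (a point): centre of the black floor of the press's tray, 34 mm above the table. Axes are the press's. Inside, the tray is 186 mm along y, 80 mm along x; its rims stand 12 mm above the floor. The toe end (yellow rim) is at -y: with the shoe in place the shoe's x points to the tray's -y. The tower (195 mm high, raised jaw to 340 mm) stands at +y, further than 90 mm from here; the pedal at -y
- pedal_face (a point): place to press, on the red pedal plate's top face, 95 mm from its hinge. Plate 125 x 85 x 8 mm; the hinge lies along the press's y, 34 mm above the table, at x +50, y -200 mm from the tray's centre; the plate slopes up from it to the press's -x, free end 130 mm from the hinge. The point turns with the plate: 87 mm above the table at rest, 43 mm at the stop
- pedal (a joint): angle of the red pedal: 0 at rest (plate 0.55 rad above level), 0.5 at its stop (0.05 rad above level); a spring pushes it up; about 4 N at the pedal_face to start, about 15 N at the stop with the shoe in the press
- pad: black rubber pad 56 x 56 x 14 mm, sprung, under the end of the press's grey jaw; origin in the middle of the face that meets the last. The jaw starts raised and swings down as the pedal goes down; the pad lands on the last's top, 20 mm at +y from the tray's centre
- glue_can: glue can, yellow label, 76 mm across, 100 mm high; bystander; origin at the centre of its underside
- thread_spool: orange thread spool standing on end, 56 mm across, 70 mm high; bystander; origin at the centre of its underside

How it is judged:
By the outcome, as a careful person would: the job done as asked, in the order asked, and still so for the second after the job is handed in, with the robot touching nothing.
It also fails if it takes over 48 s, if anything falls off the work surface, if the arm or the gripper's body presses on something with over 40 N, if the wrist force passes 120 N, or if a joint passes its speed limit or range.

## Robot

A 7-joint arm with a two-finger parallel gripper is mounted at the origin on the work surface. World frame = base frame: x ahead of the robot, y to its left, z up, the work surface at z = 0. Lengths are in m, angles in degrees, forces in N, time in s.
With the tool pointing down it reaches from about 0.4 to 0.85 m from the base axis. Payload 4.5 kg.
Tool frame: the origin (TCP) lies between the finger pads; the fingertips stand 11 mm ahead of it and the grasp point (between the pads) lies 8 mm behind it (manip.tip_reach is the z of the fingertips in the tool frame, in m); z points along the fingers, y is the line along which they close (so a half turn about z gives the same grasp; the last joint's range is limited). The gripper opens to 88 mm and grips with 3 to 60 N. Pads are 18 mm wide; open, the fingers measure 123 mm over their backs; the gripper's body (75 mm by 187 mm) begins 45 mm behind the grasp point.
Start: joints at [-63.782, 39.483, -11.15, 89.685, 9.013, 51.709, -12.324], TCP at [0.257, 0.57, 0.25] pointing down, gripper open.
Joint ranges: [-172.22, 172.22], [-26.19, 119.32], [-84.43, 86.54], [7.71, 146.69], [-57.33, 237.33], [2.42, 119.75], [-152.13, 152.13]. Speed limits (degrees/s): [147.25, 147.25, 180, 180, 180, 180, 180].

## Interface

Orientations are given as [roll, pitch, yaw] about the fixed x, y, z axes, in that order (R = Rz(yaw) Ry(pitch) Rx(roll)).
In Python, from rig import manip gives the robot as it stands.
- The arm moves only by the tool jog_arm, never from a script. Its arguments are lists of equal length, an entry for each row: "slide": the shift along the tool's x, y, z in units of 0.15 m (1.0 is 0.15 m), a list of three; "twist": the turn about the tool's z in units of 90 degrees (1.0 is 90 degrees); "gripper": the opening, from -1 (shut) to 1 (fully open). A call has exactly 10 rows; each row is the pose to reach, as a shift and turn from the pose commanded when the call began, along the tool's axes at that moment; what a row does not reach only later rows make up. A row lasts 1/10 s, in which the tool goes at most 50 mm and 8.59 degrees, less where a joint would pass 70% of its speed; a pose out of reach is approached as far as the arm can. A call with a number of a shift or a turn outside -1 to 1 is refused whole. A call with a gripper value outside its range is refused whole. The fingers move at their own pace and stop on an object; the grip force is fixed at half the most. Time passes only in rows, so rows that repeat a pose let the fingers close, or fill a call up. It gives the time, the measured TCP pose, the force, the opening and the grip force at its end, in the units of the state.
- manip.get_obs(): the state, without advancing time (a new reading comes with each control period).
- manip.grab_frame(name): name is "side" or "top" or "wrist"; returns a dict with "img" (400x640x3 uint8, red, green, blue), "vfov" (degrees; the focal length in pixels is half the picture's height over the tangent of half this angle, whatever the lens; pixels are square), "cx", "cy" (the principal point, pixels), "dist_coeffs" ([k1, k2, p1, p2, k3] as OpenCV has them; the pictures are not rectified), "extrinsics" (4x4, takes a point from camera to world coordinates); the wrist camera has in their place "mount" (4x4, takes a point from camera to tool coordinates, whose origin is the TCP and whose axes are the flange's). Camera axes: x right, y down, z forward; pixel columns grow to the right and rows downward; lengths in m; the calibration is good to about 2 mm. A picture is of the moment at which its call begins: read the wrist's pose just before it. There is no depth.
- manip.finish_job(): hands the job in; it is judged then, once.
Trained networks look in the newest picture that a camera, given by its name, has taken for a name from the list of things; names that differ only in an ending like _2 or _b are one class to them, and where a whole thing is asked for, a point or a joint stands for the part that bears it (a point fixed in the world has none). Each returns a list of dicts, best first, with "score" (0 to 1); they miss things now and then, are a little off and sometimes report something else, mostly with a low value. They report only what shows in the picture. A call takes as long as a camera call.
- manip.search_frame(name, camera): "location" ([x, y, z] in m, in the coordinates of the camera as it stood for that picture, good to about 4 mm: the middle of the surface that is visible of it).
The state is a dict: "time_s": time; "qpos": joint angles; "qvel": joint speeds; "tau": joint torques, N m; "tcp_pos": TCP position; "tcp_rot": TCP orientation; "contact_force": force on the tool from outside, world axes, zero at the start; "ft_torque": the same for the moment, N m; "finger_gap": finger opening in m; "grasp_force": force on a finger pad.
Only numpy, scipy, OpenCV 4.12 (cv2) and the standard library are available. Lean on these libraries where they do the work, as an engineer would, in place of code of your own. Each camera call takes 0.05 s, during which the arm holds its last target. There are 200 camera calls.

## Working session

There is one attempt and no reset: what is moved stays moved. The work goes in short steps, Python scripts to look and compute and a tool call to move; the robot and the scene stay as the last step left them, time stands still between calls to the robot, and variables do not carry over. Pictures are saved under pics/ and viewed, at most 12 in all, crops included, and the job is handed in when it is done.

Besides the shell and the picture viewer there is one more tool, called after ">>>" in YAML: its name, and indented under it one key for each argument. jog_arm: Moves the arm, as the interface text tells. Its arguments: {"type":"object","properties":{"slide":{"type":"array","items":{"type":"array","items":{"type":"number","minimum":-1,"maximum":1}}},"twist":{"type":"array","items":{"type":"number","minimum":-1,"maximum":1}},"gripper":{"type":"array","items":{"type":"number"}}},"required":["slide","twist","gripper"]}

```bash
mkdir -p pics; cat > h.py <<'E'
import numpy as np, cv2, json
from rig import manip
from scipy.spatial.transform import Rotation as R
def tcpT(o):
    T=np.eye(4); T[:3,:3]=R.from_euler('xyz',o['tcp_rot'],degrees=True).as_matrix(); T[:3,3]=o['tcp_pos']; return T
def grab(n):
    o=manip.get_obs(); f=manip.grab_frame(n)
    f['T']=np.array(f['extrinsics']) if 'extrinsics' in f else tcpT(o)@np.array(f['mount'])
    h,w=f['img'].shape[:2]; fl=h/2/np.tan(np.radians(f['vfov']/2))
    f['K']=np.array([[fl,0,f['cx']],[0,fl,f['cy']],[0,0,1]]); f['D']=np.array(f['dist_coeffs'],float); return f
def save(f,n): cv2.imwrite(n,f['img'][:,:,::-1])
def proj(f,P):
    Ti=np.linalg.inv(f['T']); return cv2.projectPoints(np.array(P,float).reshape(-1,3),cv2.Rodrigues(Ti[:3,:3])[0],Ti[:3,3],f['K'],f['D'])[0][:,0]
def ray(f,uv):
    p=cv2.undistortPoints(np.array(uv,float).reshape(-1,1,2),f['K'],f['D'])[:,0]
    d=np.c_[p,np.ones(len(p))]@f['T'][:3,:3].T; return f['T'][:3,3],d/np.linalg.norm(d,axis=1)[:,None]
def onz(f,uv,z):
    o,d=ray(f,uv); return o+d*((z-o[2])/d[:,2])[:,None]
def tri(fs,uvs):
    A=np.zeros((3,3));b=np.zeros(3)
    for f,u in zip(fs,uvs):
        o,d=ray(f,[u]);M=np.eye(3)-np.outer(d[0],d[0]);A+=M;b+=M@o
    return np.linalg.solve(A,b)
def find(f,cam,n):
    return [(round(d['score'],2),(f['T']@np.r_[d['location'],1])[:3].round(3).tolist()) for d in manip.search_frame(n,cam)[:2]]
E
python3 - <<'E'
from h import *
print(manip.get_obs())
for c in('top','side','wrist'):
    f=grab(c); save(f,f'pics/{c}0.png'); print(c,f['T'].round(3).tolist(),f['vfov'],f['D'])
    for n in('shoe','shoe_grip','shoe_toe','tray','pedal_face','pad','glue_can','thread_spool'):print(n,find(f,c,n))
E
```

```text
{'time_s': 0.0, 'qpos': array([-63.78174839,  39.53255899, -11.14503966,  89.74485806,
         9.01151614,  51.71152648, -12.32579758]), 'qvel': array([-0.03878385,  0.07246562, -0.08241009, -0.02193744, -0.03693426,
       -0.05687364, -0.07099   ]), 'tau': array([-9.82863821e-05, -5.27557826e+01, -1.26710996e+00, -1.53426147e+01,
       -5.27177565e-02,  6.64221647e-03,  1.74290831e-04]), 'tcp_pos': array([0.25679727, 0.56912078, 0.24891699]), 'tcp_rot': array([-1.79893086e+02,  7.16647209e-03,  1.55721181e+02]), 'contact_force': array([-0.3046118 , -0.45731437, -0.03558901]), 'ft_torque': array([-0.00935958,  0.00583651,  0.01776221]), 'grasp_force': 0.0, 'finger_gap': 0.08844554595645096}
top [[-0.007, -0.981, 0.193, 0.325], [-1.0, 0.009, 0.012, -0.076], [-0.014, -0.192, -0.981, 1.392], [0.0, 0.0, 0.0, 1.0]] 51.47394466054712 [-0.105825  0.        0.        0.        0.      ]
shoe [(0.8, [0.553, -0.374, 0.054])]
shoe_grip [(0.87, [0.553, -0.379, 0.06])]
shoe_toe [(0.92, [0.552, -0.379, 0.06])]
tray [(0.63, [0.558, 0.088, 0.031])]
pedal_face [(0.69, [0.595, -0.082, 0.074])]
pad 
[... 291 characters left out ...]
3431193  0.          0.          0.          0.        ]
shoe [(0.71, [0.564, -0.363, 0.055])]
shoe_grip [(0.81, [0.563, -0.365, 0.055])]
shoe_toe [(0.85, [0.562, -0.362, 0.05])]
tray [(0.9, [0.542, 0.244, 0.05])]
pedal_face [(0.72, [0.59, -0.071, 0.072])]
pad [(0.65, [0.537, 0.221, 0.321])]
glue_can [(0.77, [0.717, -0.184, 0.091]), (0.5, [0.542, 0.223, 0.321])]
thread_spool [(0.68, [0.755, 0.044, 0.053])]
wrist [[0.411, 0.878, 0.245, 0.194], [0.912, -0.396, -0.111, 0.599], [-0.0, 0.268, -0.963, 0.384], [0.0, 0.0, 0.0, 1.0]] 65.01309340416245 [-0.04947701  0.          0.          0.          0.        ]
shoe []
shoe_grip []
shoe_toe []
tray []
pedal_face []
pad []
glue_can []
thread_spool []
```

View pics/top0.png

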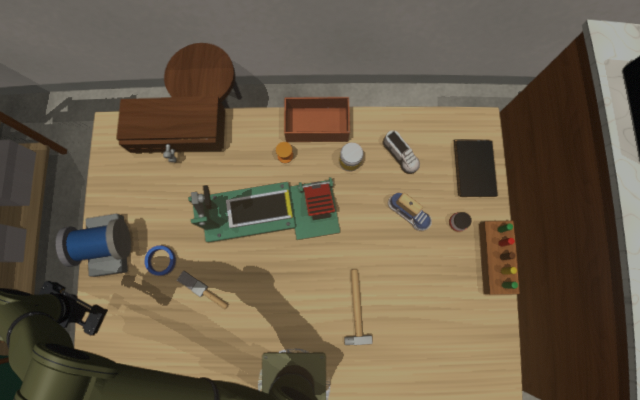

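View pics/side0.png

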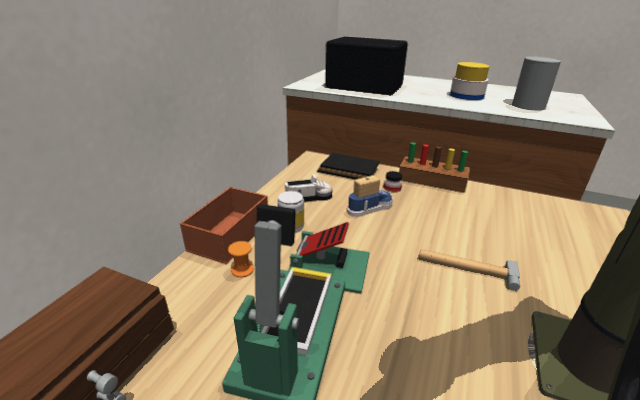

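The pictures show the press with its tray near top-image px (259,208), yellow end at (290,202) and pedal at (318,200). The shoe is at (410,210) with its toe towards lower right, and a grey shoe next to it is only a distractor. I'll lift the arm and go over for close views.

>>> jog_arm:
  slide:
    - [-0.05,-0.05,-0.15]
    - [-0.1,-0.1,-0.35]
    - [-0.2,-0.2,-0.55]
    - [-0.35,-0.35,-0.75]
    - [-0.5,-0.5,-0.9]
    - [-0.65,-0.65,-1]
    - [-0.8,-0.8,-1]
    - [-0.9,-0.9,-1]
    - [-1,-1,-1]
    - [-1,-1,-1]
  twist: [0,0,0,0,0,0,0,0,0,0]
  gripper: [1,1,1,1,1,1,1,1,1,1]

```text
time_s: 2.35
tcp_pos: [0.3336, 0.3685, 0.4]
tcp_rot: [-179.9, 0.1, 155.4]
contact_force: [0.6, -0.1, -0.1]
finger_gap: 0.0882
grasp_force: 0.0
```

>>> jog_arm:
  slide:
    - [-0.1,-0.1,0]
    - [-0.25,-0.25,0]
    - [-0.4,-0.4,0]
    - [-0.55,-0.55,0]
    - [-0.7,-0.7,0]
    - [-0.8,-0.85,0]
    - [-0.8,-0.95,0]
    - [-0.8,-1,0]
    - [-0.8,-1,0]
    - [-0.8,-1,0]
  twist: [0.05,0.13,0.2,0.27,0.34,0.41,0.48,0.55,0.62,0.63]
  gripper: [1,1,1,1,1,1,1,1,1,1]

```text
time_s: 3.35
tcp_pos: [0.3797, 0.1863, 0.3999]
tcp_rot: [180.0, -0.0, 99.0]
contact_force: [-0.2, -0.6, -0.4]
finger_gap: 0.0882
grasp_force: 0.0
```

```bash
python3 - <<'E'
from h import *
o=manip.get_obs();print(o['time_s'],o['tcp_pos'],o['tcp_rot'],o['qpos'].round(0))
f=grab('wrist'); save(f,'pics/w1.png'); print(f['T'].round(3).tolist())
for n in('tray','pedal_face','pad','shoe','glue_can','thread_spool'):print(n,find(f,'wrist',n))
E
```

```text
3.35 [0.3797067  0.18633138 0.39986545] [ 1.79967729e+02 -3.94579768e-02  9.90284335e+01] [-35.  13.   3. 109.  -1.  58. -22.]
[[0.988, 0.152, 0.042, 0.369], [0.157, -0.951, -0.265, 0.255], [0.0, 0.268, -0.963, 0.534], [0.0, 0.0, 0.0, 1.0]]
tray [(0.79, [0.541, 0.218, 0.043])]
pedal_face [(0.81, [0.578, -0.087, 0.084]), (0.17, [0.541, 0.222, 0.326])]
pad [(0.85, [0.542, 0.219, 0.325])]
shoe []
glue_can []
thread_spool [(0.78, [0.747, 0.033, 0.007])]
```

View pics/w1.png

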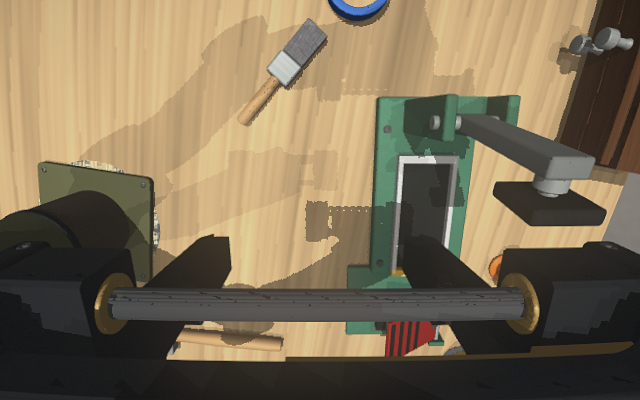

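>>> jog_arm:
  slide:
    - [-0.1,0.05,0]
    - [-0.2,0.1,0]
    - [-0.35,0.15,0]
    - [-0.5,0.2,0]
    - [-0.65,0.25,0]
    - [-0.8,0.3,0]
    - [-0.9,0.3,0]
    - [-1,0.3,0]
    - [-1,0.3,0]
    - [-1,0.3,0]
  twist: [0.05,0.1,0.16,0.24,0.32,0.4,0.46,0.5,0.5,0.5]
  gripper: [1,1,1,1,1,1,1,1,1,1]

```text
time_s: 4.7
tcp_pos: [0.4476, 0.0447, 0.3997]
tcp_rot: [-180.0, -0.0, 54.1]
contact_force: [0.8, -0.5, 0.6]
finger_gap: 0.0881
grasp_force: 0.0
```

```bash
python3 - <<'E'
from h import *
import pickle
o=manip.get_obs();print(o['time_s'],o['tcp_pos'],o['tcp_rot'])
f=grab('wrist'); save(f,'pics/w2.png'); pickle.dump(f,open('w2.pkl','wb'))
for n in('tray','pedal_face','pad','shoe'):print(n,find(f,'wrist',n))
E
```

```text
4.7 [0.44755896 0.04465276 0.39966872] [-1.79968716e+02 -2.05915052e-02  5.41295979e+01]
tray [(0.61, [0.562, 0.068, 0.032])]
pedal_face []
pad []
shoe [(0.75, [0.579, -0.325, 0.015])]
```

>>> jog_arm:
  slide:
    - [-0.1,0.1,0]
    - [-0.2,0.2,0]
    - [-0.35,0.35,0]
    - [-0.5,0.5,0]
    - [-0.65,0.65,0]
    - [-0.8,0.8,0]
    - [-0.9,0.9,0]
    - [-1,1,0]
    - [-1,1,0]
    - [-1,1,0]
  twist: [0,0,0,0,0,0,0,0,0,0]
  gripper: [1,1,1,1,1,1,1,1,1,1]

```text
time_s: 5.95
tcp_pos: [0.481, -0.1645, 0.3995]
tcp_rot: [-179.9, -0.0, 54.0]
contact_force: [-0.3, 1.1, -1.0]
finger_gap: 0.088
grasp_force: 0.0
```

```bash
python3 - <<'E'
from h import *
import pickle
f=grab('wrist'); save(f,'pics/w3.png'); pickle.dump(f,open('w3.pkl','wb'))
for n in('tray','pedal_face','pad','shoe'):print(n,find(f,'wrist',n))
E
```

```text
tray [(0.96, [0.557, -0.05, 0.029])]
pedal_face [(0.72, [0.59, -0.083, 0.076])]
pad []
shoe [(0.7, [0.578, -0.347, 0.059])]
```

>>> jog_arm:
  slide:
    - [-0.1,0.1,0]
    - [-0.2,0.2,0]
    - [-0.35,0.3,0]
    - [-0.5,0.4,0]
    - [-0.65,0.5,0]
    - [-0.8,0.6,0]
    - [-0.9,0.7,0]
    - [-1,0.8,0]
    - [-1,0.8,0]
    - [-1,0.8,0]
  twist: [0,0,0,0,0,0,0,0,0,0]
  gripper: [1,1,1,1,1,1,1,1,1,1]

```text
time_s: 7.2
tcp_pos: [0.4901, -0.3564, 0.3994]
tcp_rot: [-179.9, -0.0, 54.0]
contact_force: [-0.6, 0.8, 0.3]
finger_gap: 0.0878
grasp_force: 0.0
```

```bash
python3 - <<'E'
from h import *
import pickle
o=manip.get_obs();print(o['time_s'],o['tcp_pos'],o['tcp_rot'])
f=grab('wrist'); save(f,'pics/w4.png'); pickle.dump(f,open('w4.pkl','wb'))
for n in('shoe','shoe_grip','shoe_toe','glue_can'):print(n,find(f,'wrist',n))
E
```

```text
7.2 [ 0.49011777 -0.35637541  0.39939897] [-1.79949948e+02 -4.21523455e-02  5.40471341e+01]
shoe [(0.84, [0.56, -0.378, 0.06])]
shoe_grip [(0.7, [0.558, -0.376, 0.059])]
shoe_toe [(0.73, [0.56, -0.378, 0.059])]
glue_can []
```

View pics/w2.png

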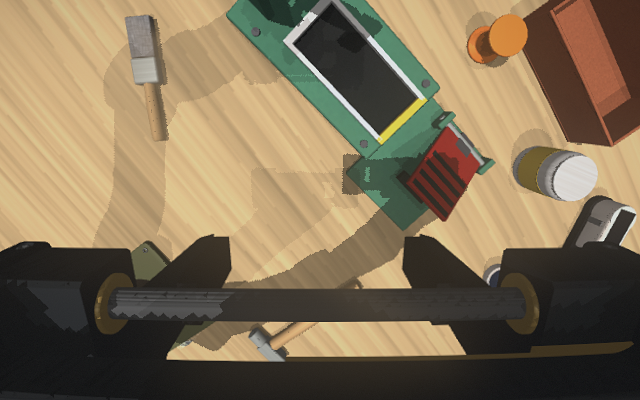

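View pics/w4.png

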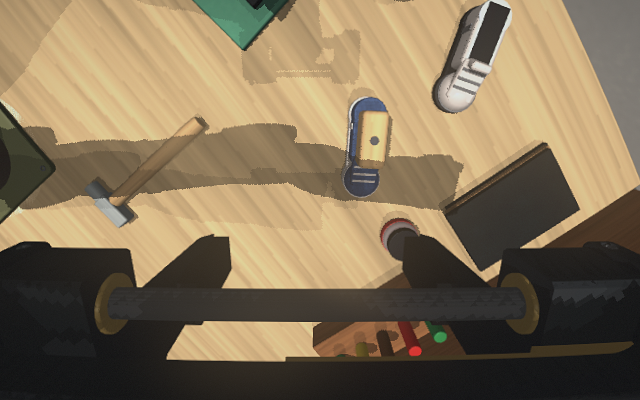

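The w4 picture shows the shoe upright at (366,147), with the last's top at about (377,137) and the toe at (360,185). In w2 the tray floor's corners are near (333,5), (297,42), (380,137) and (418,100). I'll enlarge both.

```bash
python3 - <<'E'
from h import *
a=cv2.imread('pics/w4.png')[90:205,320:420]; b=cv2.imread('pics/w2.png')[0:150,270:440]
a=cv2.resize(a,None,fx=4,fy=4,interpolation=cv2.INTER_CUBIC); b=cv2.resize(b,None,fx=2.3,fy=2.3,interpolation=cv2.INTER_CUBIC)
c=np.zeros((470,800,3),np.uint8); c[:460,:400]=a; c[:b.shape[0],405:405+b.shape[1]]=b
for i in range(0,100,20): cv2.putText(c,str(320+i),(4*i,468),0,.35,(255,255,255)); cv2.line(c,(4*i,0),(4*i,460),(0,255,0),1)
for i in range(0,115,20): cv2.line(c,(0,4*i),(400,4*i),(0,255,0),1)
cv2.imwrite('pics/c1.png',c)
E
```

```text
(no output)
```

View pics/c1.png

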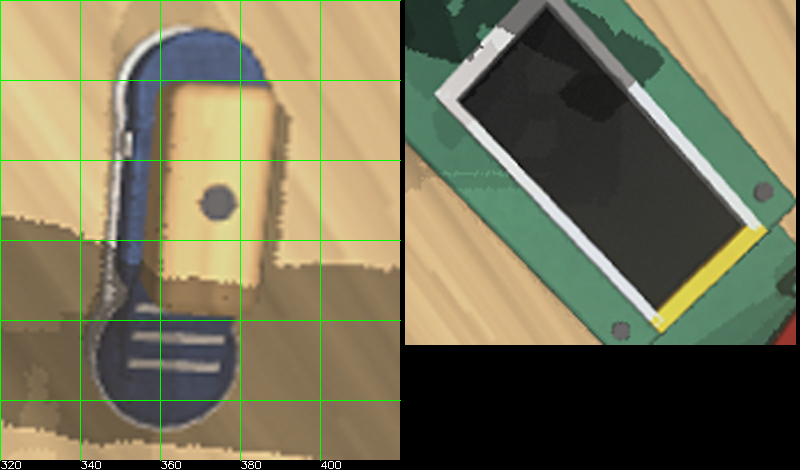

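```bash
cat > m.py <<'E'
from h import *
import pickle
w2,w3,w4=[pickle.load(open(f'w{i}.pkl','rb')) for i in(2,3,4)]
c4=lambda p:np.array(p,float)/4+[320,90]
c2=lambda p:(np.array(p,float)-[405,0])/2.3+[270,0]
E
python3 - <<'E'
from m import *
P=onz(w4,c4([(172,86),(274,86),(258,286),(160,280)]),.11); print('last',P.round(4).tolist(),P.mean(0))
print('len',np.linalg.norm(P[3]-P[0]),np.linalg.norm(P[2]-P[1]),np.linalg.norm(P[1]-P[0]))
d=P[3]-P[0]+P[2]-P[1]; print('heading',np.degrees(np.arctan2(d[1],d[0])))
for z in(.034,.046):
    Q=onz(w2,c2([(460,99),(547,7),(747,228),(655,320)]),z); print('tray',z,Q.round(4).tolist(),Q.mean(0))
    print(np.linalg.norm(Q[3]-Q[0]),np.linalg.norm(Q[2]-Q[1]),np.linalg.norm(Q[1]-Q[0]),np.linalg.norm(Q[3]-Q[2]))
    d=Q[0]-Q[3]+Q[1]-Q[2]; print('yaw',np.degrees(np.arctan2(d[1],d[0]))-90)
top=grab('top');side=grab('side')
fs=[];us=[]
for n,f in(('w2',w2),('w3',w3),('top',top),('side',side)):
    h=cv2.cvtColor(f['img'],cv2.COLOR_RGB2HSV); m=cv2.inRange(h,(24,150,90),(34,255,255))
    k,l,s,c=cv2.connectedComponentsWithStats(m); 
    for i in range(1,k):
        if s[i,4]>20: print(n,s[i].tolist(),c[i].round(1), onz(f,[c[i]],.046).round(3).tolist())
E
```

```text
last [[0.5802, -0.3344, 0.11], [0.6074, -0.3539, 0.11], [0.5674, -0.4063, 0.11], [0.5414, -0.385, 0.11]] [ 0.57409023 -0.36991866  0.11      ]
len 0.06375345505382057 0.06589498675425583 0.03344973852251192
heading -127.4362741714213
tray 0.034 [[0.5188, 0.201, 0.034], [0.5949, 0.2123, 0.034], [0.6266, 0.0259, 0.034], [0.5433, 0.0108, 0.034]] [0.57088148 0.11252277 0.034     ]
0.19179059891586042 0.1891081718907207 0.07689199961382433 0.08470720705489718
yaw 8.490396827461424
tray 0.046 [[0.5181, 0.1986, 0.046], [0.5923, 0.2097, 0.046], [0.6233, 0.0277, 0.046], [0.5419, 0.013, 0.046]] [0.568892   0.11225306 0.046     ]
0.1871896416432223 0.18457156465504684 0.07504740031213428 0.08267512496877227
yaw 8.490396827461453
w2 [380, 98, 47, 46, 457] [401.5 119.2] [[0.587, 0.018, 0.046]]
w3 [277, 0, 36, 40, 401] [294.4  18.7] [[0.571, 0.015, 0.046]]
top [285, 191, 7, 25, 98] [287.9 203.2] [[0.587, 0.018, 0.046]]
top [510, 268, 6, 6, 30] [512.4 270.2] [[0.356, -0.717, 0.046]]
side [458, 63, 31, 4, 83] [473.3  64.5] [[0.364, -3.319, 0.046]]
side [293, 267, 38, 10, 123] [310.2 271.8] [[0.586, 0.014, 0.046]]
```

```bash
cat >> h.py <<'E'
def delta(pos,yaw):
    o=manip.get_obs();T=tcpT(o);d=T[:3,:3].T@(np.array(pos)-T[:3,3])/.15
    dy=(o['tcp_rot'][2]-yaw+180)%360-180
    print('tcp',T[:3,3].round(4),o['tcp_rot'].round(2),'slide',d.round(3),'twist',round(dy/90,3))
E
python3 - <<'E'
from m import *
H=onz(w4,c4([(217,203)]),.11)[0]; P=onz(w4,c4([(172,86),(274,86),(255,316),(157,312)]),.11); print('hole',H,P.mean(0),np.linalg.norm(P[3]-P[0]),np.linalg.norm(P[2]-P[1]))
print('jar',onz(w4,[(398,228)],.04), 'toe,heel',onz(w4,c4([(165,428),(185,28)]),.01))
top=grab('top');side=grab('side')
print(proj(top,[H]),proj(side,[H]))
u=np.array([np.cos(np.radians(-127.4)),np.sin(np.radians(-127.4)),0]); G=H+.012*u; G[2]=.2
print(G); delta(G,52.6)
E
```

```text
hole [ 0.57133183 -0.37472488  0.11      ] [ 0.57074586 -0.37407222  0.11      ] 0.07474459079004372 0.07622904617530868
jar [[ 0.53131671 -0.53200443  0.04      ]] toe,heel [[ 0.50990038 -0.45982354  0.01      ]
 [ 0.60868017 -0.32694406  0.01      ]]
[[410.80636124 202.96351576]] [[366.61959772 179.29628946]]
[ 0.56404332 -0.38425786  0.2       ]
tcp [ 0.49   -0.3569  0.3998] [ 1.800e+02 -1.000e-02  5.405e+01] slide [0.142 0.507 1.332] twist 0.016
```

>>> jog_arm:
  slide:
    - [0.02,0.1,0.05]
    - [0.05,0.2,0.15]
    - [0.1,0.3,0.3]
    - [0.14,0.4,0.45]
    - [0.14,0.51,0.6]
    - [0.14,0.51,0.75]
    - [0.14,0.51,0.9]
    - [0.14,0.51,1]
    - [0.14,0.51,1]
    - [0.14,0.51,1]
  twist: [0,0.016,0.016,0.016,0.016,0.016,0.016,0.016,0.016,0.016]
  gripper: [1,1,1,1,1,1,1,1,1,1]

```text
time_s: 8.65
tcp_pos: [0.5644, -0.3853, 0.25]
tcp_rot: [180.0, -0.0, 52.6]
contact_force: [-0.7, -1.1, 1.3]
finger_gap: 0.088
grasp_force: 0.0
```

```bash
python3 - <<'E'
from h import *
import pickle
o=manip.get_obs();print(o['tcp_pos'],o['tcp_rot'])
f=grab('wrist'); save(f,'pics/w5.png'); pickle.dump(f,open('w5.pkl','wb'))
print(proj(f,[[.5713,-.3747,.11]]))
for n in('shoe','shoe_grip'):print(n,find(f,'wrist',n))
E
```

```text
[ 0.56437855 -0.3852728   0.25002476] [ 1.79987308e+02 -1.37776431e-03  5.25828473e+01]
[[315.9464066  178.08411998]]
shoe [(0.71, [0.57, -0.376, 0.107])]
shoe_grip [(0.85, [0.569, -0.375, 0.105])]
```

View pics/w5.png

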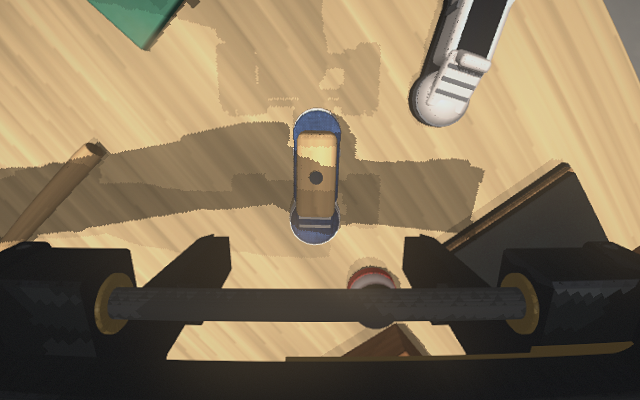

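The hole is at (316,178), exactly as predicted for z = 0.11, so position and height both check out. I'll descend and grip.

>>> jog_arm:
  slide:
    - [0,0,0.08]
    - [0,0,0.2]
    - [0,0,0.35]
    - [0,0,0.5]
    - [0,0,0.65]
    - [0,0,0.8]
    - [0,0,0.9]
    - [0,0,0.97]
    - [0,0,1]
    - [0,0,1]
  twist: [0,0,0,0,0,0,0,0,0,0]
  gripper: [1,1,1,1,1,1,1,1,1,1]

```text
time_s: 9.8
tcp_pos: [0.5642, -0.3852, 0.0995]
tcp_rot: [-180.0, -0.0, 52.6]
contact_force: [-0.4, 0.0, 0.7]
finger_gap: 0.0881
grasp_force: 0.0
```

>>> jog_arm:
  slide:
    - [0,0,0.06]
    - [0,0,0.12]
    - [0,0,0.12]
    - [0,0,0.12]
    - [0,0,0.12]
    - [0,0,0.12]
    - [0,0,0.12]
    - [0,0,0.12]
    - [0,0,0.12]
    - [0,0,0.12]
  twist: [0,0,0,0,0,0,0,0,0,0]
  gripper: [1,1,-1,-1,-1,-1,-1,-1,-1,-1]

```text
time_s: 10.8
tcp_pos: [0.5641, -0.3851, 0.0817]
tcp_rot: [-180.0, -0.0, 52.6]
contact_force: [0.1, 0.2, 1.4]
finger_gap: 0.0356
grasp_force: 29.8
```

>>> jog_arm:
  slide:
    - [0,0,-0.1]
    - [0,0,-0.25]
    - [0,0,-0.45]
    - [0.05,-0.05,-0.65]
    - [0.15,-0.15,-0.85]
    - [0.3,-0.3,-1]
    - [0.5,-0.5,-1]
    - [0.7,-0.65,-1]
    - [0.85,-0.8,-1]
    - [1,-0.9,-1]
  twist: [0,0,0,0,0,0,0,0,0,0]
  gripper: [-1,-1,-1,-1,-1,-1,-1,-1,-1,-1]

```text
time_s: 11.8
tcp_pos: [0.5468, -0.1815, 0.2321]
tcp_rot: [-179.9, -0.0, 52.6]
contact_force: [-0.2, -1.2, -4.8]
finger_gap: 0.0358
grasp_force: 29.8
```

>>> jog_arm:
  slide:
    - [0.1,-0.05,0]
    - [0.2,-0.15,0]
    - [0.35,-0.3,0]
    - [0.5,-0.45,0]
    - [0.65,-0.6,0]
    - [0.8,-0.7,0]
    - [0.9,-0.8,0]
    - [1,-0.9,0]
    - [1,-0.9,0]
    - [1,-0.9,0]
  twist: [-0.03,-0.08,-0.15,-0.22,-0.29,-0.36,-0.43,-0.48,-0.51,-0.51]
  gripper: [-1,-1,-1,-1,-1,-1,-1,-1,-1,-1]

```text
time_s: 12.8
tcp_pos: [0.5319, 0.0175, 0.2318]
tcp_rot: [180.0, 0.0, 98.6]
contact_force: [-0.2, -0.7, -3.8]
finger_gap: 0.0359
grasp_force: 29.8
```

```bash
python3 - <<'E'
from h import *
import pickle
o=manip.get_obs();print(o['time_s'],o['tcp_pos'],o['tcp_rot'],o['finger_gap'],o['qpos'].round())
f=grab('wrist'); pickle.dump(f,open('w6.pkl','wb'))
c=np.zeros((600,800,3),np.uint8); c[:400,:640]=f['img'][:,:,::-1]
cv2.imwrite('pics/w6.png',c[:400,:640])
for n in('tray','pad','pedal_face'):print(n,find(f,'wrist',n))
E
```

```text
12.8 [0.53189513 0.01746361 0.23184609] [1.79995631e+02 6.21589493e-03 9.86256071e+01] 0.03586743460197558 [-11.  34.   7. 107.  -7.  39.   8.]
tray [(0.93, [0.593, 0.122, 0.035])]
pad []
pedal_face [(0.57, [0.634, -0.043, 0.047])]
```

View pics/w6.png

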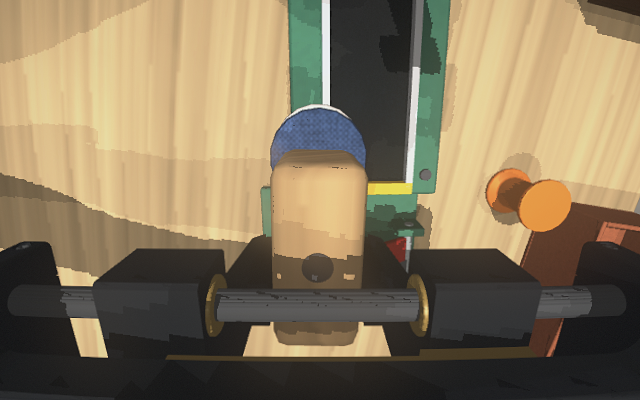

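The w6 view shows the shoe held straight, with the heel at (318,110) and the hole at (317,267). The tray's left inner rim edge is at column 330, the right one near 412, and the yellow rim at (390,188). I'll measure the edges.

```bash
python3 - <<'E'
from h import *
import pickle
f=pickle.load(open('w6.pkl','rb')); g=f['img']
for r in(10,50,90,150): print(r,[(c,g[r,c].tolist()) for c in list(range(320,334))+list(range(400,424))][::1] if r in(90,) else '')
L=[];Rr=[];Ro=[]
for r in range(5,100,10):
    v=g[r].astype(int).sum(1); d=np.diff(v)
    L.append((317+d[317:340].argmin()+1-.0,r+.0)); 
for r in range(100,175,8):
    v=g[r].astype(int).sum(1); d=np.diff(v)
    Rr.append((400+d[400:425].argmax()+1,r)); Ro.append((405+d[405:430].argmin()+1,r))
L,Rr,Ro=[np.array(a,float)-[.5,0] for a in(L,Rr,Ro)]
print(L[:,0],Rr[:,0],Ro[:,0])
for n,a in(('L',L),('R',Rr),('Ro',Ro)):
    Q=onz(f,a,.046); d=np.polyfit(Q[:,1],Q[:,0],1); print(n,'yaw',np.degrees(np.arctan(-d[0])),'x at y=.113',np.polyval(d,.113))
v=g[170:205,395].astype(int); print(v.tolist())
E
```

```text
10 
50 
90 [(320, [84, 131, 105]), (321, [80, 118, 96]), (322, [148, 165, 156]), (323, [243, 244, 244]), (324, [236, 238, 237]), (325, [234, 237, 235]), (326, [234, 237, 235]), (327, [234, 237, 235]), (328, [238, 241, 240]), (329, [239, 244, 242]), (330, [23, 24, 22]), (331, [48, 49, 47]), (332, [50, 51, 50]), (333, [51, 51, 49]), (400, [51, 50, 47]), (401, [52, 52, 49]), (402, [54, 55, 52]), (403, [52, 51, 48]), (404, [53, 52, 49]), (405, [52, 51, 48]), (406, [51, 50, 47]), (407, [51, 50, 46]), (408, [87, 84, 83]), (409, [97, 95, 93]), (410, [92, 91, 89]), (411, [136, 133, 130]), (412, [234, 231, 228]), (413, [227, 224, 222]), (414, [226, 223, 220]), (415, [226, 223, 220]), (416, [225, 223, 220]), (417, [228, 224, 222]), (418, [214, 213, 207]), (419, [77, 125, 96]), (420, [85, 130, 102]), (421, [87, 131, 105]), (422, [88, 132, 104]), (423, [88, 131, 104])]
150 
[329.5 329.5 329.5 329.5 329.5 329.5 329.5 329.5 329.5 329.5] [410.5 409.5 409.5 408.5 408.5 407.5 407.5 406.5 406.5 405.5] [417.5 417.5 416.5 415.5 415.5 414.5 414.5 414.5 413.5 412.5]
L yaw 9.17898554761349 x at y=.113 0.5301325853767466
R yaw 9.063481806858574 x at y=.113 0.6105709965335062
Ro yaw 9.300816398664795 x at y=.113 0.6178522389247109
[[68, 66, 57], [68, 67, 59], [69, 67, 59], [70, 66, 58], [69, 65, 56], [69, 66, 57], [70, 68, 59], [69, 66, 57], [65, 62, 52], [65, 62, 54], [61, 59, 53], [132, 107, 50], [124, 100, 50], [222, 202, 78], [236, 225, 87], [233, 221, 86], [233, 221, 86], [233, 221, 86], [232, 221, 85], [232, 220, 85], [233, 220, 85], [233, 221, 86], [234, 221, 85], [237, 223, 85], [168, 183, 94], [94, 145, 121], [101, 148, 119], [101, 150, 119], [102, 152, 120], [102, 151, 120], [102, 150, 118], [103, 150, 120], [103, 150, 120], [102, 150, 119], [102, 150, 118]]
```

```bash
python3 - <<'E'
from h import *
import pickle
f=pickle.load(open('w6.pkl','rb'))
a=np.radians(9.1); X=np.array([np.cos(a),np.sin(a)]);Y=np.array([-np.sin(a),np.cos(a)])
e=onz(f,[(395,182.5),(395,194)],.046)[:,:2]; print(e,(e[1]-e[0])@Y)
A=np.array([.5704,.113]); C=A+Y*((e[0]-A)@Y+.093); print('tray',C)
w1h=onz(f,[(317,267)],.26); print('hole',w1h)   # hole height above: last top at TCP z +.0283
u=.008
G=C+Y*.008; print('place',G,'pre',G-Y*.04)
delta([*(G-Y*.04),.15],99.1)
print('pedal_face press frame',C+X*(.05-.081)-Y*.2, 'stop', C+X*(.05-.0949)-Y*.2)
E
```

```text
[[0.61342688 0.02858183]
 [0.61612087 0.01640241]] -0.012452205807513958
tray [0.56995094 0.11580355]
hole [[0.53008904 0.03110721 0.26      ]]
place [0.56868568 0.12370286] pre [0.575012   0.08420631]
tcp [0.5321 0.0161 0.2318] [1.800e+02 4.000e-02 9.837e+01] slide [0.408 0.349 0.545] twist -0.008
pedal_face press frame [ 0.57097273 -0.08658211] stop [ 0.55724768 -0.08878051]
```

>>> jog_arm:
  slide:
    - [0.05,0.05,0.03]
    - [0.1,0.1,0.06]
    - [0.2,0.2,0.12]
    - [0.3,0.3,0.2]
    - [0.4,0.35,0.3]
    - [0.4,0.35,0.4]
    - [0.4,0.35,0.5]
    - [0.4,0.35,0.56]
    - [0.4,0.35,0.56]
    - [0.4,0.35,0.56]
  twist: [0,-0.008,-0.008,-0.008,-0.008,-0.008,-0.008,-0.008,-0.008,-0.008]
  gripper: [-1,-1,-1,-1,-1,-1,-1,-1,-1,-1]

```text
time_s: 14.0
tcp_pos: [0.5753, 0.0844, 0.1477]
tcp_rot: [180.0, -0.0, 99.2]
contact_force: [-0.1, 0.0, -4.0]
finger_gap: 0.0357
grasp_force: 29.8
```

>>> jog_arm:
  slide:
    - [0.02,0,0]
    - [0.06,0,0]
    - [0.1,0,0]
    - [0.15,0,0]
    - [0.2,0,0]
    - [0.24,0,0]
    - [0.265,0,0]
    - [0.265,0,0]
    - [0.265,0,0]
    - [0.265,0,0]
  twist: [0,0,0,0,0,0,0,0,0,0]
  gripper: [-1,-1,-1,-1,-1,-1,-1,-1,-1,-1]

```text
time_s: 15.0
tcp_pos: [0.5689, 0.1228, 0.1477]
tcp_rot: [-180.0, 0.0, 99.2]
contact_force: [0.5, -0.8, -4.6]
finger_gap: 0.0357
grasp_force: 29.8
```

```bash
python3 - <<'E'
from h import *
o=manip.get_obs();print(o['time_s'],o['contact_force'])
delta([.569,.1215,.117],99.1)
s=grab('side');save(s,'pics/s2.png')
E
python3 -c "
import cv2;i=cv2.imread('pics/s2.png')[160:400,200:420];cv2.imwrite('pics/s2c.png',cv2.resize(i,None,fx=2.5,fy=2.5))"
```

```text
15.0 [ 0.4774392  -0.80660075 -4.64670937]
tcp [0.5689 0.1228 0.1477] [-1.800e+02  3.000e-02  9.916e+01] slide [-0.009 -0.001  0.205] twist 0.001
```

View pics/s2c.png

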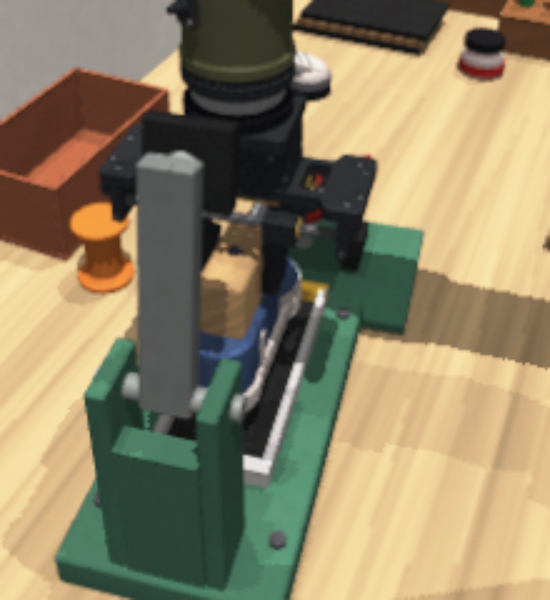

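The shoe hangs above the tray inside the rims, and nothing touches the jaw. I'll lower it gently.

>>> jog_arm:
  slide:
    - [-0.01,0,0.03]
    - [-0.01,0,0.06]
    - [-0.01,0,0.09]
    - [-0.01,0,0.12]
    - [-0.01,0,0.15]
    - [-0.01,0,0.17]
    - [-0.01,0,0.185]
    - [-0.01,0,0.195]
    - [-0.01,0,0.2]
    - [-0.01,0,0.2]
  twist: [0,0,0,0,0,0,0,0,0,0]
  gripper: [-1,-1,-1,-1,-1,-1,-1,-1,-1,-1]

```text
time_s: 16.05
tcp_pos: [0.5691, 0.122, 0.1177]
tcp_rot: [180.0, -0.0, 99.2]
contact_force: [-0.2, -0.1, -4.2]
finger_gap: 0.0354
grasp_force: 29.8
```

>>> jog_arm:
  slide:
    - [0,0,0.004]
    - [0,0,0.008]
    - [0,0,0.012]
    - [0,0,0.015]
    - [0,0,0.015]
    - [0,0,0.015]
    - [0,0,0.015]
    - [0,0,0.015]
    - [0,0,0.015]
    - [0,0,0.015]
  twist: [0,0,0,0,0,0,0,0,0,0]
  gripper: [-1,-1,-1,-1,-1,-1,-1,-1,-1,-1]

```text
time_s: 17.05
tcp_pos: [0.5691, 0.1219, 0.1157]
tcp_rot: [180.0, 0.0, 99.2]
contact_force: [-1.9, -0.4, 1.1]
finger_gap: 0.0357
grasp_force: 29.8
```

>>> jog_arm:
  slide:
    - [0,0,0]
    - [0,0,0]
    - [0,0,0]
    - [0,0,0]
    - [0,0,0]
    - [0,0,0]
    - [0,0,-0.005]
    - [0,0,-0.01]
    - [0,0,-0.01]
    - [0,0,-0.01]
  twist: [0,0,0,0,0,0,0,0,0,0]
  gripper: [-0.5,0,0.5,1,1,1,1,1,1,1]

```text
time_s: 18.05
tcp_pos: [0.5691, 0.122, 0.117]
tcp_rot: [180.0, -0.0, 99.2]
contact_force: [0.4, 0.3, -0.7]
finger_gap: 0.0883
grasp_force: 0.0
```

>>> jog_arm:
  slide:
    - [-0.1,0,0]
    - [-0.2,0,0]
    - [-0.3,0,-0.1]
    - [-0.35,0,-0.3]
    - [-0.4,0,-0.5]
    - [-0.55,0,-0.55]
    - [-0.7,0,-0.6]
    - [-0.8,0,-0.6]
    - [-0.9,0,-0.6]
    - [-1,0,-0.6]
  twist: [0,0,0,0,0,0,0,0,0,0]
  gripper: [1,1,1,1,1,1,1,1,1,1]

```text
time_s: 19.05
tcp_pos: [0.5926, -0.0273, 0.2063]
tcp_rot: [-179.9, -0.0, 99.2]
contact_force: [0.4, -0.0, 0.3]
finger_gap: 0.0881
grasp_force: 0.0
```

```bash
python3 - <<'E'
from h import *
import pickle
o=manip.get_obs();print(o['time_s'],o['finger_gap'],o['contact_force'])
f=grab('wrist');save(f,'pics/w7.png');print(find(f,'wrist','shoe_grip'),find(f,'wrist','pedal_face'))
pickle.dump(f,open('w7.pkl','wb'))
delta([.573,-.0866,.11],99.1)
C=np.array([.570,.115]);a=np.radians(9.1);X=np.array([np.cos(a),np.sin(a)]);Y=np.array([-np.sin(a),np.cos(a)])
print(proj(f,[[*(C+Y*.02),.144]]))
E
```

```text
19.05 0.08806823597287125 [ 0.44813731 -0.02745734  0.33664784]
[(0.74, [0.573, 0.079, 0.084])] [(0.89, [0.592, -0.073, 0.076])]
tcp [ 0.5928 -0.0273  0.2064] [-179.95    0.     99.09] slide [-0.37  -0.192  0.643] twist -0.0
[[317.4221587  -64.82698585]]
```

View pics/w7.png

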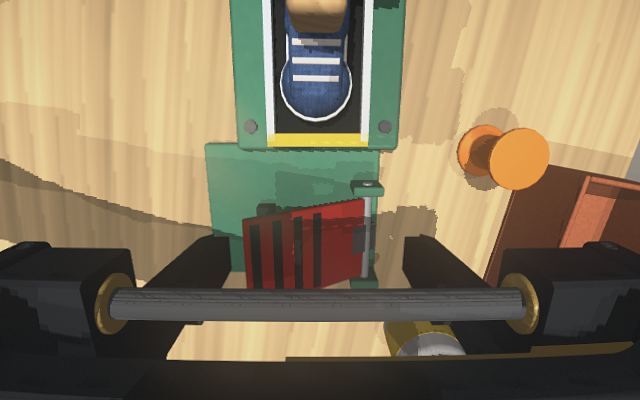

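The shoe sits in the tray with its toe at the yellow end, and toe tip at (316,123) is clear of the yellow rim. The pedal plate spans columns 245–366 with its near edge at rows 198–218. I'll check the pedal model against that.

```bash
python3 - <<'E'
from h import *
import pickle
f=pickle.load(open('w7.pkl','rb'))
C=np.array([.570,.115]);a=np.radians(9.1);X=np.array([np.cos(a),np.sin(a)]);Y=np.array([-np.sin(a),np.cos(a)])
P=lambda r,y,t:[*(C+X*(.05-r*np.cos(t))+Y*y),.038+r*np.sin(t)]
print(proj(f,[P(5e-3,-.1575,.55),P(.13,-.1575,.55),P(.13,-.2425,.55),P(.005,-.2425,.55),P(.095,-.2,.55)]).round(0).tolist())
for r,t in((.095,.55),(.095,.05),(.1,.05)): print(P(r,-.2,t))
E
```

```text
[[363.0, 199.0], [240.0, 221.0], [247.0, 313.0], [359.0, 276.0], [282.0, 259.0]]
[np.float64(0.5710318278392909), np.float64(-0.08738405290357655), np.float64(0.08765528674841262)]
[np.float64(0.5573152231104868), np.float64(-0.0895810970185862), np.float64(0.04274802108071444)]
[np.float64(0.5523843241274364), np.float64(-0.0903708990728561), np.float64(0.042997916927067836)]
```

>>> jog_arm:
  slide:
    - [-0.05,-0.03,0]
    - [-0.12,-0.07,0]
    - [-0.2,-0.1,0.05]
    - [-0.28,-0.15,0.12]
    - [-0.34,-0.18,0.2]
    - [-0.37,-0.18,0.3]
    - [-0.37,-0.18,0.4]
    - [-0.37,-0.18,0.46]
    - [-0.37,-0.18,0.5]
    - [-0.37,-0.18,0.5]
  twist: [0,0,0,0,0,0,0,0,0,0]
  gripper: [-1,-1,-1,-1,-1,-1,-1,-1,-1,-1]

```text
time_s: 20.2
tcp_pos: [0.5747, -0.0852, 0.1313]
tcp_rot: [-179.9, -0.0, 99.2]
contact_force: [-0.3, -0.5, -0.5]
finger_gap: 0.0103
grasp_force: 0.0
```

>>> jog_arm:
  slide:
    - [0,0,0.05]
    - [0,0,0.1]
    - [0,0,0.15]
    - [0,-0.01,0.2]
    - [0,-0.02,0.25]
    - [0,-0.03,0.3]
    - [0,-0.04,0.35]
    - [0,-0.05,0.4]
    - [0,-0.06,0.44]
    - [0,-0.07,0.47]
  twist: [0,0,0,0,0,0,0,0,0,0]
  gripper: [-1,-1,-1,-1,-1,-1,-1,-1,-1,-1]

```text
time_s: 21.2
tcp_pos: [0.5649, -0.0869, 0.0608]
tcp_rot: [180.0, 0.0, 99.2]
contact_force: [-0.7, -0.1, 2.0]
finger_gap: 0.0005
grasp_force: 1.3
```

>>> jog_arm:
  slide:
    - [0,0,0.01]
    - [0,0,0.02]
    - [0,0,0.03]
    - [0,0,0.04]
    - [0,0,0.05]
    - [0,0,0.06]
    - [0,0,0.065]
    - [0,0,0.065]
    - [0,0,0.065]
    - [0,0,0.065]
  twist: [0,0,0,0,0,0,0,0,0,0]
  gripper: [-1,-1,-1,-1,-1,-1,-1,-1,-1,-1]

```text
time_s: 22.2
tcp_pos: [0.5641, -0.087, 0.0538]
tcp_rot: [-180.0, -0.0, 99.2]
contact_force: [-5.4, 0.6, 21.8]
finger_gap: 0.0004
grasp_force: 10.6
```

```bash
python3 - <<'E'
from h import *
s=grab('side');save(s,'pics/s3.png');print(find(s,'side','pad'),find(s,'side','pedal_face'))
print(manip.get_obs()['contact_force'])
i=cv2.imread('pics/s3.png')[160:400,200:420];cv2.imwrite('pics/s3c.png',cv2.resize(i,None,fx=2.5,fy=2.5))
E
```

```text
[(0.48, [0.543, 0.14, 0.16])] [(0.86, [0.59, -0.071, 0.04])]
[-6.49886381  0.29615607 21.29768765]
```

View pics/s3c.png

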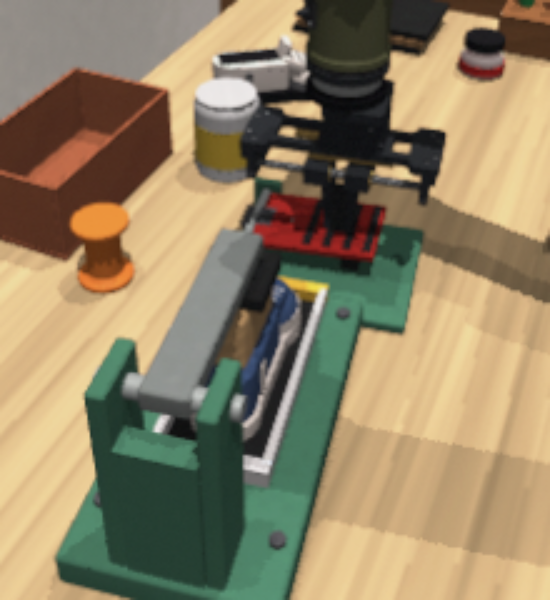

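The jaw is down with its pad on the last, and the pedal is nearly flat. A 1 mm nudge will tell stop from spring, and then I'll hold.

>>> jog_arm:
  slide:
    - [0,0,0.003]
    - [0,0,0.006]
    - [0,0,0.006]
    - [0,0,0.006]
    - [0,0,0.006]
    - [0,0,0.006]
    - [0,0,0.006]
    - [0,0,0.006]
    - [0,0,0.006]
    - [0,0,0.006]
  twist: [0,0,0,0,0,0,0,0,0,0]
  gripper: [-1,-1,-1,-1,-1,-1,-1,-1,-1,-1]

```text
time_s: 23.35
tcp_pos: [0.5642, -0.087, 0.0537]
tcp_rot: [-180.0, -0.0, 99.2]
contact_force: [-6.9, 1.1, 26.7]
finger_gap: 0.0004
grasp_force: 13.7
```

It is at the stop: 5 N more force moved it only 0.1 mm. I'll hold it there.

>>> jog_arm:
  slide:
    - [0,0,0]
    - [0,0,0]
    - [0,0,0]
    - [0,0,0]
    - [0,0,0]
    - [0,0,0]
    - [0,0,0]
    - [0,0,0]
    - [0,0,0]
    - [0,0,0]
  twist: [0,0,0,0,0,0,0,0,0,0]
  gripper: [-1,-1,-1,-1,-1,-1,-1,-1,-1,-1]

```text
time_s: 24.35
tcp_pos: [0.5641, -0.087, 0.0537]
tcp_rot: [-180.0, -0.0, 99.2]
contact_force: [-7.9, 1.0, 28.0]
finger_gap: 0.0007
grasp_force: 13.7
```

>>> jog_arm:
  slide:
    - [0,0,0]
    - [0,0,0]
    - [0,0,0]
    - [0,0,0]
    - [0,0,0]
    - [0,0,0]
    - [0,0,0]
    - [0,0,0]
    - [0,0,0]
    - [0,0,0]
  twist: [0,0,0,0,0,0,0,0,0,0]
  gripper: [-1,-1,-1,-1,-1,-1,-1,-1,-1,-1]

```text
time_s: 25.35
tcp_pos: [0.5641, -0.087, 0.0536]
tcp_rot: [-180.0, -0.0, 99.2]
contact_force: [-7.2, 1.4, 27.9]
finger_gap: 0.0008
grasp_force: 13.7
```

>>> jog_arm:
  slide:
    - [0,0,-0.04]
    - [0,0.01,-0.08]
    - [0,0.02,-0.13]
    - [0,0.03,-0.18]
    - [0,0.04,-0.23]
    - [0,0.05,-0.29]
    - [0,0.06,-0.35]
    - [0,0.06,-0.42]
    - [0,0.06,-0.5]
    - [0,0.06,-0.58]
  twist: [0,0,0,0,0,0,0,0,0,0]
  gripper: [-1,-1,-1,-1,-1,-1,-1,-1,-1,-1]

```text
time_s: 26.35
tcp_pos: [0.5736, -0.0855, 0.1389]
tcp_rot: [-180.0, -0.0, 99.2]
contact_force: [0.1, 0.1, 0.1]
finger_gap: 0.0004
grasp_force: 0.0
```

>>> jog_arm:
  slide:
    - [0,0,-0.1]
    - [-0.03,0,-0.2]
    - [-0.05,0,-0.35]
    - [-0.05,0,-0.5]
    - [-0.05,0,-0.6]
    - [-0.05,0,-0.7]
    - [-0.05,0,-0.75]
    - [-0.05,0,-0.75]
    - [-0.05,0,-0.75]
    - [-0.05,0,-0.75]
  twist: [0,0,0,0,0,0,0,0,0,0]
  gripper: [-1,-1,-1,-1,-1,-1,-1,-1,-1,-1]

```text
time_s: 27.35
tcp_pos: [0.5743, -0.0927, 0.2495]
tcp_rot: [-179.9, -0.0, 99.2]
contact_force: [-0.3, 0.0, -0.6]
finger_gap: 0.0006
grasp_force: 0.0
```

```bash
python3 - <<'E'
from h import *
s=grab('side');save(s,'pics/s4.png');print(find(s,'side','pad'),find(s,'side','pedal_face'),find(s,'side','shoe'))
print(manip.get_obs()['contact_force'])
i=cv2.imread('pics/s4.png')[160:400,200:420];cv2.imwrite('pics/s4c.png',cv2.resize(i,None,fx=2.5,fy=2.5))
E
```

```text
[(0.88, [0.539, 0.223, 0.325])] [(0.71, [0.589, -0.074, 0.075]), (0.55, [0.757, 0.043, 0.054])] [(0.76, [0.554, 0.14, 0.112])]
[0.23905102 0.20632967 0.07019639]
```

View pics/s4c.png

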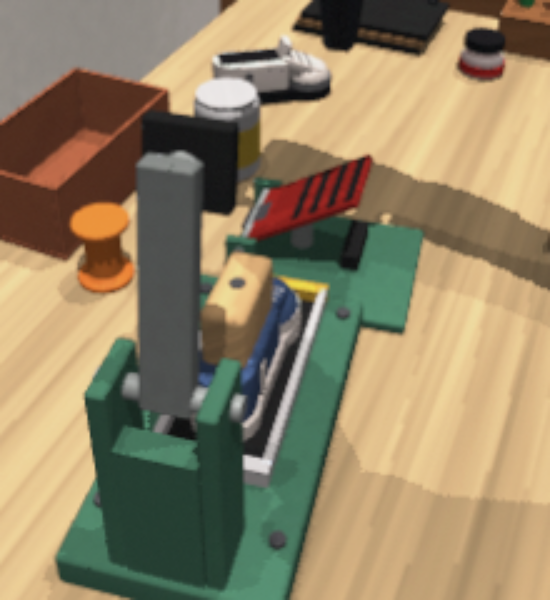

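The shoe is flat in the tray, the pedal and jaw are fully up again, the bystanders haven't moved, and the robot is touching nothing.

```bash
python3 -c "
from rig import manip
print(manip.finish_job())"
```

```text
the job is handed in; nothing more can be done
None
```

The shoe is flat in the tray with its toe at the yellow end, the pedal was held at its stop for over two seconds and came fully back up, and the job is handed in at about 27 s (no verdict was returned).

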